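Close the gas inlet and tug-check the plug

TASK

Take the blue-handled plug from its white stand and push it fully home in the open gas inlet, until it snaps in and its flange is down on the block. Without letting go, check that it is held by pulling it straight up with a steady 14 N (10 to 18 N) for a second, then let go and leave it seated. Never load it with more than 30 N in pressing or 24 N in pulling, and leave the orange plug and the other things on the bench alone.

Things in the scene. Friction and masses are not known exactly. Their poses are not given: they have to be found in the camera images.
- plug: Loose upright blanking plug, blue handle, about 80 g. Origin: centre of its foot's underside, z up its axis. From there up: brass cone from 8 to 20 mm diameter over 0-10 mm, 20 mm head to 14 mm, 11 mm neck to 36 mm, blue round flange 34 mm across from 36 to 42 mm, blue bar handle from 42 to 74 mm. It starts hung by its flange in a stand hole, origin 14 mm above the bench.
- plug_grip (a point): Middle of the blue bar handle, 58 mm above the plug's origin on its axis; axes as the plug's. The bar is 18 mm thick along x (grip it across this), 36 mm wide along y, 32 mm high.
- plug_spare: An orange-handled plug of the same shape in the stand's other hole (80 mm away). It is not to be used.
- stand: White block fixed to the bench, 60 mm (x) by 150 mm (y) by 50 mm high, with two 23 mm holes 40 mm either side of its middle along y; which hole has the blue plug varies. Origin: centre of its underside.
- port: Open gas inlet fixed to the bench: grey base 100 x 100 x 40 mm with a blue strip on one side, and on it a square aluminium socket block (56 x 56 mm, 38 mm high) with a square vertical bore 21 mm wide and orange latch tabs at two sides. Origin: centre of the base's underside. The block floats on a stiff spring: it gives a mm or two, up when pulled and down when pressed.
- latches (a point): Middle of the bore at the height of two sprung latches, 17 mm below the mouth, give or take 3 mm. The plug's cone pushes them aside (some 2 to 12 N on the way in); they snap over the head 1 to 5 mm before the plug is home, then hold it. The seated plug keeps 1 to 5 mm of free axial play (it varies) before the latches take the pull.
- socket_mouth (a point): Centre of the bore's upper edge, on the block's top face, 84 mm above the bench at rest; z up along the bore. Plug fully home: flange down on the block, plug origin 36 mm below this point on the same axis (any turn of the plug about the axis will do).
- port_closed: Neighbouring gas inlet of the same shape, with a yellow-handled plug already in it, fixed to the bench; not to be used. Origin: centre of the base's underside.
- mouse: Black computer mouse 110 x 62 x 34 mm; bystander. Origin: centre of its underside.
- screwdriver: Red-handled screwdriver lying on the bench; bystander.
- wrench: Steel wrench lying on the bench; bystander.
- collar: Loose steel collar, 40 mm across, 12 mm high; bystander. Origin: centre of its underside.

How it is judged (in metres and radians):
On the way, in this order (a step that is already met when the one before it is completed fails the run):
1. the plug is pressed fully home in the socket (origin at most 1.5 mm above its home depth) (z of plug in the frame of socket_mouth below -0.0345 m and horizontal distance between plug and socket_mouth below 0.003 m), for 0.1 s.
2. the plug is pulled up against its latches with 10 to 18 N for 0.8 s and stays held in the socket (contact force between plug and port between 10 and 18 N and z of socket_mouth in the frame of port above 0.0843 m and z of plug in the frame of socket_mouth below -0.029 m and contact force between the fingers and plug above 1 N and horizontal distance between plug and socket_mouth below 0.003 m), for 0.8 s.
At the end, for the whole second after the job is handed in: The blue plug stands upright (within 5 degrees) in the open socket, latched: its origin at least 33 mm below the socket mouth and within 3 mm of the axis, at rest; the orange plug is within 10 mm of where it was (z of plug in the frame of socket_mouth below -0.033 m and horizontal distance between plug and socket_mouth below 0.003 m and angle between plug's own z axis and vertical below 0.09 rad and linear speed of plug below 0.01 m/s and distance of plug_spare from where it was at the start of the episode below 0.01 m); the robot touches nothing.
It fails at once if the plug presses or pulls on the inlet with more than 30 N (contact force between plug and port above 30 N).
It fails at once if the plug is pulled against its latches with more than 24 N (contact force between plug and port above 24 N and z of socket_mouth in the frame of port above 0.0843 m).
It fails at once if the orange plug is moved more than 15 mm (distance of plug_spare from where it was at the start of the episode above 0.015 m).
It fails at once if another loose thing on the bench is moved more than 30 mm (distance of any of mouse, screwdriver, wrench, collar from where it was at the start of the episode above 0.03 m).
It also fails if it takes over 72 s, if anything falls off the work surface, if the arm or the gripper's body presses on something with over 40 N, if the wrist force passes 120 N, or if a joint passes its speed limit or range.

ROBOT

A 6-joint arm with a two-finger parallel gripper is mounted at the origin on the work surface. World frame = base frame: x ahead of the robot, y to its left, z up, the work surface at z = 0. Lengths are in m, angles in degrees, forces in N, time in s.
With the tool pointing down it reaches from about 0.325 to 0.85 m from the base axis. Payload 15.5 kg.
Tool frame: the origin (TCP) lies midway between the tips of the shut fingers; the grasp point (between the pads) lies 19 mm behind it; y points along the fingers, x is the direction in which the jaws open and shut, and the axes are right-handed (so a half turn about y gives the same grasp; the last joint's range is limited). The gripper opens to 91 mm and grips with 3 to 60 N. Pads are 32 mm wide; open, the fingers measure 118 mm over their backs; the gripper's body (76 mm by 178 mm) begins 60 mm behind the grasp point.
Start: joints at [-68.898, 28.281, 77.091, -0, 74.628, -5.472], TCP at [0.28, -0.559, 0.214] pointing down, gripper open.
Joint ranges: [-166.48, 166.48], [-47.26, 123.95], [12.59, 153.08], [-70.14, 250.14], [6.76, 159.57], [-176.63, 176.63]. Speed limits (degrees/s): [108.29, 108.29, 147.25, 172.46, 172.46, 172.46].

INTERFACE

Orientations are given as a 3x3 rotation matrix whose columns are the frame's x, y, z axes.
In Python, from bench import ctrl gives the robot as it stands. The module is installed in compiled form; this text tells all that it offers. Calls block until the motion is done:
- ctrl.goto(position, orientation): joint-space move of the TCP to a pose.
- ctrl.move_l(position, vel=0.15, ori=None, contact_N=None): straight line of the TCP; ori=None keeps the orientation; vel is the mean speed in m/s. With contact_N (N) it stops when the force on the tool has changed by that much, and returns True; else False.
- ctrl.movej(angles): joint-space move.
- ctrl.command_gripper(opening): opening from 0.0 (shut) to 1.0 (fully open); the grip force is fixed at half the most; returns when the fingers have stopped.
- ctrl.sleep(seconds).
- ctrl.ik(position, orientation): joint angles nearest the present ones, or None.
- ctrl.read_camera(name): name is "side" or "top" or "wrist"; returns the picture (480x640x3 uint8, blue, green, red); there is no depth.
- ctrl.camera_params(name): a dict with "fx", "fy", "cx", "cy" (pixels), "pose" (4x4, takes a point from camera to world coordinates); the wrist camera has in their place "T_tool_cam" (4x4, takes a point from camera to tool coordinates, whose origin is the TCP and whose axes are the tool frame's). Camera axes: x right, y up, looking along -z (the intrinsics and any distortion apply to the point x, -y, -z); pixel columns grow to the right and rows downward; lengths in m; the calibration is good to about 2 mm. The wrist camera is an equidistant fisheye: a pixel r from the principal point sees the ray r / f radians off the axis. A picture is of the moment at which its call begins: read the wrist's pose just before it. camera_params takes no time and is no camera call.
A pose or a line that the arm cannot do raises ctrl.MotionError and nothing moves.
- ctrl.sign_off(): hands the job in, once; it reports no verdict.
Readings, each from a call of its own:
- ctrl.current_t(): time.
- ctrl.current_q(): joint angles.
- ctrl.current_dq(): joint speeds.
- ctrl.current_effort(): joint torques, N m.
- ctrl.current_tool_pos(): TCP position.
- ctrl.current_eef_rot(): TCP orientation.
- ctrl.current_contact_force(): force on the tool from outside, world axes, zero at the start.
- ctrl.current_wrist_torque(): the same for the moment, N m.
- ctrl.current_grip_width(): opening from 0.0 (shut) to 1.0 (fully open).
Only numpy, scipy, OpenCV 4.12 (cv2) and the standard library are available. Lean on these libraries where they do the work, as an engineer would, in place of code of your own. Each camera call takes 0.05 s, during which the arm holds its last target.

## Working session

There is one attempt and no reset: what is moved stays moved. The work goes in short steps, each a Python script; the robot and the scene stay as the last script left them, time stands still between calls to the robot, and variables do not carry over. Pictures are saved under pics/ and viewed, and the job is handed in when it is done.

```bash
mkdir -p pics; python3 - <<'E'
from bench import ctrl
import cv2
print(ctrl.current_t(),ctrl.current_tool_pos(),ctrl.current_eef_rot())
for n in("side","top","wrist"):
    im=ctrl.read_camera(n);cv2.imwrite(f"pics/{n}0.png",im)
    print(n,ctrl.camera_params(n))
E
```

```text
0.0 [ 0.2794652  -0.55860798  0.21333703] [[ 4.47332131e-01 -4.33986060e-04  8.94367808e-01]
 [-8.94367085e-01  1.14419090e-03  4.47332324e-01]
 [-1.21746350e-03 -9.99999251e-01  1.23690506e-04]]
side {'fx': 581.91117555386, 'fy': 581.91117555386, 'cx': 316.9645004999869, 'cy': 245.48189779882853, 'pose': array([[ 0.64908968,  0.50005497, -0.57326051, -0.31152193],
       [-0.76063583,  0.43729405, -0.47979898, -0.77003686],
       [ 0.01075754,  0.74747504,  0.66420278,  1.04537561],
       [ 0.        ,  0.        ,  0.        ,  1.        ]])}
top {'fx': 535.8667610926408, 'fy': 535.8667610926408, 'cx': 329.31437749932246, 'cy': 239.0024632614336, 'pose': array([[ 0.0296276 ,  0.99767754, -0.06133291,  0.44272797],
       [-0.9995528 ,  0.02982019,  0.00222689, -0.09233105],
       [ 0.00405067,  0.0612395 ,  0.99811488,  1.34767991],
       [ 0.        ,  0.        ,  0.        ,  1.        ]])}
wrist {'fx': 371.64829954431775, 'fy': 371.64829954431775, 'cx': 316.9270735456302, 'cy': 240.2539678265791, 'T_tool_cam': array([[ 9.99999523e-01,  9.76347201e-04, -1.67489041e-05,
        -6.21821994e-04],
       [-2.95562232e-04,  2.86285683e-01, -9.58144259e-01,
        -1.69500786e-01],
       [-9.30686494e-04,  9.58143807e-01,  2.86285835e-01,
         8.11600162e-02],
       [ 0.00000000e+00,  0.00000000e+00,  0.00000000e+00,
         1.00000000e+00]])}
```

View pics/side0.png

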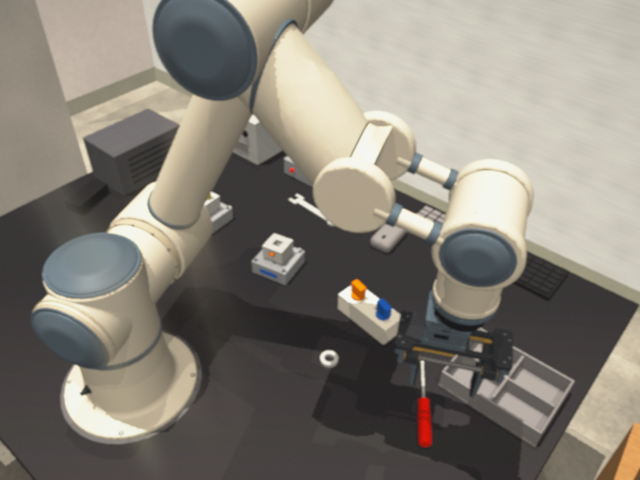

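View pics/top0.png

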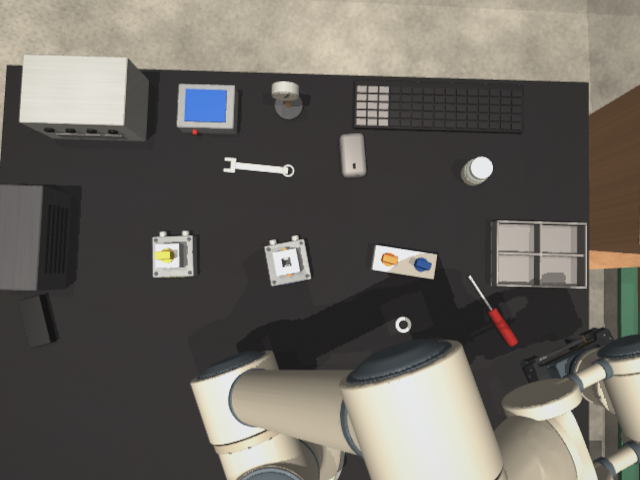

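View pics/wrist0.png

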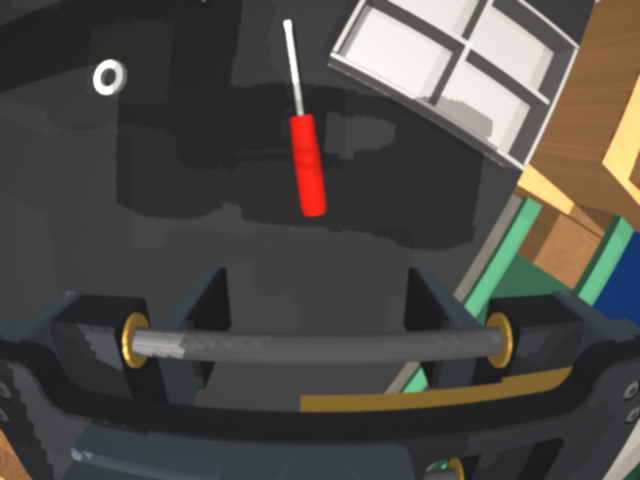

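Top view: blue handle is at (422,264), orange at (389,260), open port at (288,263), closed port at (175,255). Next I measure these with masks.

```bash
cat > h.py <<'E'
import numpy as np,cv2
def ray(ctrl,name,uv,pos=None,R=None):
    p=ctrl.camera_params(name); uv=np.atleast_2d(np.array(uv,float))
    x=(uv[:,0]-p['cx'])/p['fx']; y=(uv[:,1]-p['cy'])/p['fy']
    if name=='wrist':
        r=np.hypot(x,y)+1e-12; d=np.c_[np.sin(r)*x/r,-np.sin(r)*y/r,-np.cos(r)]
        T=np.eye(4);T[:3,:3]=R;T[:3,3]=pos;T=T@p['T_tool_cam']
    else:
        d=np.c_[x,-y,-np.ones_like(x)];T=p['pose']
    return T[:3,3],d@T[:3,:3].T
def on(ctrl,name,uv,z,pos=None,R=None):
    o,d=ray(ctrl,name,uv,pos,R); return o+d*((z-o[2])/d[:,2])[:,None]
def tri(r1,r2):
    o1,d1=r1;o2,d2=r2;d1=d1[0];d2=d2[0]
    s=np.linalg.lstsq(np.c_[d1,-d2],o2-o1,rcond=None)[0]
    a=o1+s[0]*d1;b=o2+s[1]*d2
    return (a+b)/2,np.linalg.norm(a-b)
def blobs(mask,amin=20):
    n,l,s,c=cv2.connectedComponentsWithStats(mask.astype(np.uint8))
    return [(s[i,4],c[i],s[i,:4]) for i in range(1,n) if s[i,4]>=amin]
E
python3 - <<'E'
from bench import ctrl
import cv2,numpy as np
from h import *
for n in("top","side"):
    im=cv2.imread(f"pics/{n}0.png");hsv=cv2.cvtColor(im,cv2.COLOR_BGR2HSV);H,S,V=hsv[...,0],hsv[...,1],hsv[...,2]
    for nm,m in(("blue",(H>105)&(H<125)&(S>150)&(V>60)),("orange",(H>8)&(H<22)&(S>170)&(V>120)),("white",(V>175)&(S<50))):
        for a,c,b in blobs(m,25):
            if n=='top' and c[1]>310 or n=="top" and c[1]<180: continue
            print(n,nm,a,c.round(1),b,on(ctrl,n,[c],{"blue":.08,"orange":.08,"white":.05}[nm])[0].round(4))
    x=(260,225,190,80) if n=='top' else (230,220,180,130)
    cr=im[x[1]:x[1]+x[3],x[0]:x[0]+x[2]];cv2.imwrite(f"pics/{n}crop.png",cv2.resize(cr,None,fx=4,fy=4,interpolation=cv2.INTER_CUBIC))
E
```

```text
top blue 140 [421.6 264.5] [415 259  16  12] [ 0.4669 -0.3151  0.08  ]
top white 1500 [512.8 253.4] [497 226  33  57] [ 0.5008 -0.5411  0.05  ]
top white 658 [555.  239.7] [541 226  29  26] [ 0.5371 -0.6436  0.05  ]
top white 60 [586.  255.5] [586 226   1  60] [ 0.501 -0.719  0.05 ]
top white 1054 [171.6 256.5] [153 231  40  46] [0.4688 0.2848 0.05  ]
top white 1269 [286.  261.5] [265 236  45  49] [0.4648 0.0078 0.05  ]
top white 1088 [402.9 261.3] [373 245  64  33] [ 0.4737 -0.2749  0.05  ]
top white 496 [555.2 266.3] [539 253  32  30] [ 0.4726 -0.6442  0.05  ]
top white 47 [476.1 286.5] [469 276  16  23] [ 0.4181 -0.453   0.05  ]
side blue 29 [267.8 273. ] [261 270  15   7] [ 0.3702 -0.0487  0.08  ]
side blue 206 [383.1 309.2] [377 298  14  21] [ 0.4562 -0.3224  0.08  ]
side orange 226 [357.8 289.2] [351 279  16  21] [ 0.4683 -0.242   0.08  ]
side white 8998 [98.5 40.8] [ 36   0 130 101] [0.9301 1.4874 0.05  ]
side white 337 [245.4   5.5] [228   0  36  21] [1.6376 1.3297 0.05  ]
side white 71362 [489.5 110. ] [274   0 366 292] [ 1.4915 -0.0424  0.05  ]
side white 3218 [129.7 110.6]
[... 917 characters left out ...]
] [ 40 283  64  43] [0.0186 0.2356 0.05  ]
side white 780 [369.4 307.7] [339 286  61  45] [ 0.4631 -0.2819  0.05  ]
side white 5204 [611.6 396.2] [567 312  73 159] [ 0.5905 -0.7917  0.05  ]
side white 121 [326.4 356.8] [320 350  16  16] [ 0.2905 -0.2966  0.05  ]
side white 75 [422.3 373. ] [421 361   4  25] [ 0.3888 -0.4732  0.05  ]
side white 2085 [ 92.  411.3] [ 63 365  84  73] [-0.1084 -0.0368  0.05  ]
side white 202 [462.4 376.6] [451 369  20  18] [ 0.4353 -0.5407  0.05  ]
side white 591 [535.9 386.5] [514 371  43  34] [ 0.5123 -0.6663  0.05  ]
side white 155 [486.2 388.5] [479 381  15  16] [ 0.4415 -0.5919  0.05  ]
side white 583 [520.7 410.3] [499 394  42  37] [ 0.4403 -0.6677  0.05  ]
```

View pics/topcrop.png

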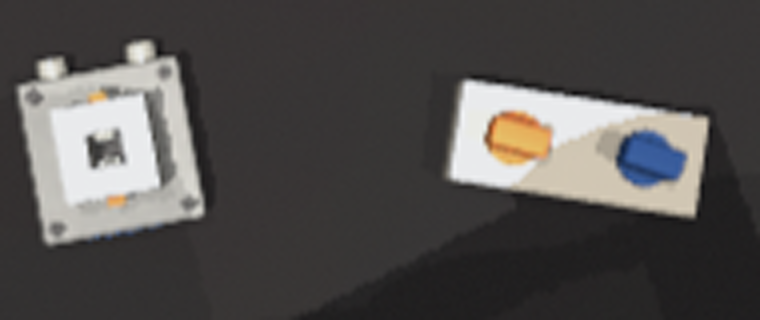

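View pics/sidecrop.png

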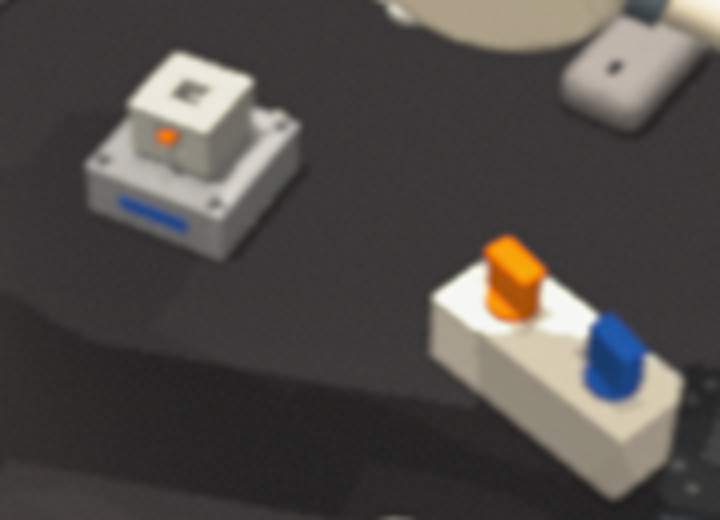

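Both views agree on which things are which: blue plug at about (0.467,-0.315), orange beside it, open port near (0.465,0.005). The blue handle's bar is turned a little from the stand axis. Next I go above the plug and look with the wrist camera.

```bash
cat >> h.py <<'E'
def Rot(yaw):
    c,s=np.cos(np.radians(yaw)),np.sin(np.radians(yaw))
    x=np.array([c,s,0]);y=np.array([0,0,-1.]);return np.c_[x,y,np.cross(x,y)]
def shot(ctrl,fn):
    p,R=np.array(ctrl.current_tool_pos()),np.array(ctrl.current_eef_rot())
    im=ctrl.read_camera("wrist");cv2.imwrite(f"pics/{fn}.png",im);np.savez(f"pics/{fn}.npz",p=p,R=R);return im,p,R
E
python3 - <<'E'
from bench import ctrl
from h import *
ctrl.goto([0.467,-0.30,0.20],Rot(-12));ctrl.sleep(.2)
shot(ctrl,"w1");print(ctrl.current_t(),ctrl.current_tool_pos(),ctrl.current_q(),ctrl.current_contact_force())
im=ctrl.read_camera("top");cv2.imwrite("pics/top1.png",im)
E
```

```text
1.6167 [ 0.46668026 -0.30078456  0.19996018] [-3.89632256e+01  2.35109942e+01  8.81083275e+01 -2.86410887e-03
  6.83792252e+01 -2.68719146e+01] [ 0.46192409  0.0238885  -0.17369415]
```

View pics/w1.png

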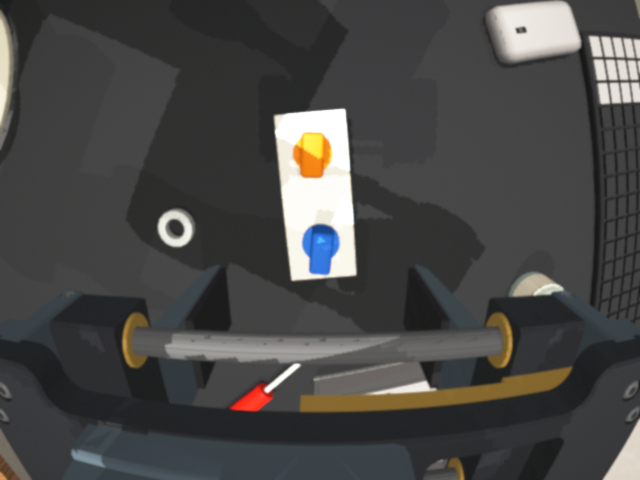

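Wrist view: the blue plug is at about (321,245), orange at (312,155), and the stand's edges are clear. I zoom in on the blue bar.

```bash
python3 - <<'E'
import cv2
im=cv2.imread("pics/w1.png");cv2.imwrite("pics/w1c.png",cv2.resize(im[100:290,260:380],None,fx=3,fy=3,interpolation=cv2.INTER_CUBIC))
im=cv2.imread("pics/w1.png");cv2.imwrite("pics/w1d.png",cv2.resize(im[215:285,280:365],None,fx=8,fy=8,interpolation=cv2.INTER_CUBIC))
E
```

```text
(no output)
```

View pics/w1d.png

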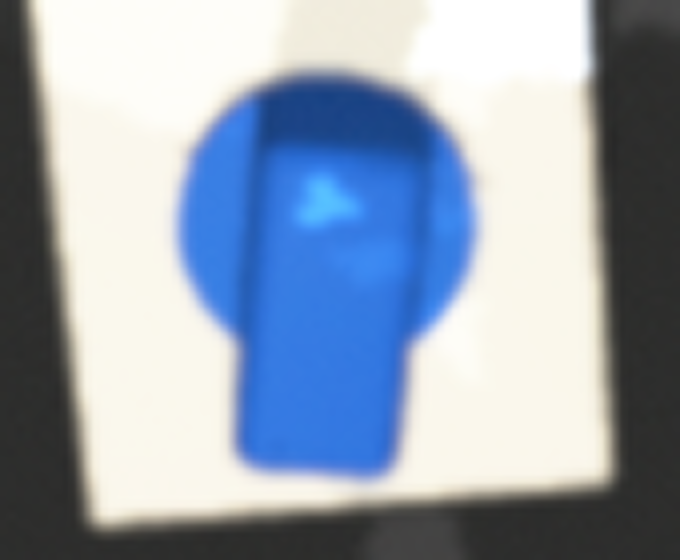

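```bash
python3 - <<'E'
from bench import ctrl
from h import *
d=np.load("pics/w1.npz");p,R=d['p'],d['R']
f=lambda q:(np.array(q,float)+.5)/8-.5+[280,215]
P=on(ctrl,'wrist',f([[262,145],[425,155],[390,475],[238,468]]),.088,p,R)
print(P.round(4),P.mean(0),[np.linalg.norm(P[i]-P[(i+1)%4]).round(4) for i in range(4)])
v=(P[0]+P[1]-P[2]-P[3])[:2];print("long axis yaw",np.degrees(np.arctan2(v[1],v[0])), "mid-sides", [np.degrees(np.arctan2(*(a-b)[:2][::-1])) for a,b in((P[0],P[3]),(P[1],P[2]),(P[1],P[0]),(P[2],P[3]))])
# flange circle, left/right extreme and top
F=on(ctrl,'wrist',f([[178,220],[476,222],[328,70]]),.056,p,R);print("flange",F.round(4),(F[0]+F[1])/2,np.linalg.norm(F[0]-F[1]))
# stand top corners from white+blue contour
im=cv2.imread("pics/w1.png");m=(im.max(2)>150)|((im[...,0]>120)&(im[...,2]<100));m=m.astype(np.uint8)
m[:100]=0;m[290:]=0;m[:,:260]=0;m[:,375:]=0
c=max(cv2.findContours(m,0,1)[0],key=cv2.contourArea);b=cv2.approxPolyDP(cv2.convexHull(c),5,True)[:,0]
S=on(ctrl,'wrist',b,.05,p,R);print(b.tolist(),S.round(4),S.mean(0))
# top: blue & orange centroids & stand
im=cv2.imread("pics/top1.png");H,Sx,V=cv2.split(cv2.cvtColor(im,cv2.COLOR_BGR2HSV))
E
```

```text
[[ 0.4634 -0.2965  0.088 ]
 [ 0.4789 -0.3008  0.088 ]
 [ 0.4687 -0.3332  0.088 ]
 [ 0.4537 -0.3292  0.088 ]] [ 0.46616763 -0.31494392  0.088     ] [np.float64(0.0161), np.float64(0.034), np.float64(0.0155), np.float64(0.0342)]
long axis yaw 73.04136028651392 mid-sides [np.float64(73.51867335322262), np.float64(72.56126711197682), np.float64(-15.786377784802593), np.float64(-15.011653502197719)]
flange [[ 0.4502 -0.3115  0.056 ]
 [ 0.4823 -0.3186  0.056 ]
 [ 0.4699 -0.2983  0.056 ]] [ 0.46627462 -0.31502581  0.056     ] 0.03287086412783768
[[344, 109], [356, 272], [292, 280], [274, 116]] [[ 0.51   -0.2061  0.05  ]
 [ 0.4922 -0.352   0.05  ]
 [ 0.4324 -0.3473  0.05  ]
 [ 0.4508 -0.1992  0.05  ]] [ 0.47133269 -0.27613945  0.05      ]
```

View pics/top1.png

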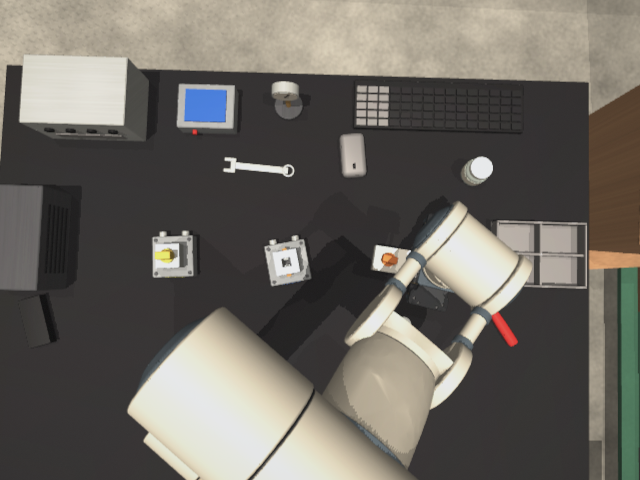

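The bar top measures (0.4662,-0.3149) and the flange (0.4663,-0.3150), so they agree. The plug is 39 mm from the stand's middle (40 expected), and jaw yaw is about -16°. Before grasping I look at the port from the same relative camera pose, so that any camera bias cancels.

```bash
python3 - <<'E'
from bench import ctrl
from h import *
c=on(ctrl,'top',[[287,262]],.084)[0];print(c)
ctrl.goto([c[0],c[1]+.0145,0.23],Rot(-12));ctrl.sleep(.2)
im,p,R=shot(ctrl,"w2");print(ctrl.current_t(),p)
cv2.imwrite("pics/w2c.png",cv2.resize(im[180:300,250:390],None,fx=5,fy=5,interpolation=cv2.INTER_CUBIC))
E
```

```text
[0.46314822 0.0028775  0.084     ]
3.1333 [0.46339317 0.01653944 0.22984728]
```

View pics/w2c.png

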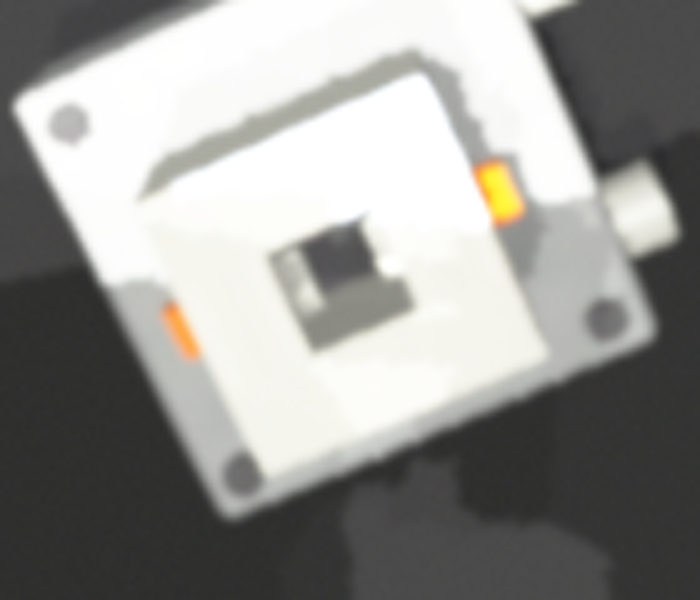

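The picture shows the open port: block top corners at about (138,200),(425,72),(548,355),(268,472) in the 5x crop, and the bore at (268,255),(370,215),(412,305),(315,352).

```bash
python3 - <<'E'
from bench import ctrl
from h import *
d=np.load("pics/w2.npz");p,R=d['p'],d['R']
f=lambda q:(np.array(q,float)+.5)/5-.5+[250,180]
for q in([[138,200],[425,72],[548,355],[268,472]],[[268,255],[370,215],[412,305],[315,352]]):
    P=on(ctrl,'wrist',f(q),.084,p,R)
    print(P.mean(0).round(4),[np.linalg.norm(P[i]-P[(i+1)%4]).round(4) for i in range(4)],[np.degrees(np.arctan2(*(P[(i+1)%4]-P[i])[:2][::-1])).round(1) for i in range(4)])
E
```

```text
[0.4626 0.0085 0.084 ] [np.float64(0.0548), np.float64(0.056), np.float64(0.0552), np.float64(0.0557)] [np.float64(12.2), np.float64(-78.2), np.float64(-168.1), np.float64(101.4)]
[0.4618 0.0079 0.084 ] [np.float64(0.0193), np.float64(0.0181), np.float64(0.0193), np.float64(0.0197)] [np.float64(9.9), np.float64(-77.5), np.float64(-165.2), np.float64(102.5)]
```

```bash
python3 - <<'E'
from bench import ctrl
from h import *
R=Rot(-16.5)
ctrl.goto([.4662,-.315,.13],R)
print(ctrl.move_l([.4662,-.315,.061],vel=.08,contact_N=8))
ctrl.sleep(.2);f0=np.array(ctrl.current_contact_force());print(ctrl.current_tool_pos(),f0)
ctrl.command_gripper(0.0);ctrl.sleep(.2)
print("grip",ctrl.current_grip_width()*91,ctrl.current_tool_pos(),ctrl.current_contact_force(),ctrl.current_wrist_torque())
q=np.array(ctrl.current_tool_pos())
ctrl.move_l([.4662,-.315,.2],vel=.1,contact_N=15);ctrl.sleep(.2)
print(ctrl.current_t(),ctrl.current_tool_pos(),ctrl.current_contact_force(),ctrl.current_wrist_torque(),ctrl.current_grip_width()*91)
im,p,Rr=shot(ctrl,"w3")
E
```

```text
False
[ 0.46640244 -0.31519283  0.06142786] [ 0.52166495  1.30615993 -0.37944924]
grip 17.463501272434712 [ 0.46620276 -0.31502477  0.06100045] [ 1.29423728 -1.07232722 -0.58547758] [-0.0124708  -0.11922468 -0.09009229]
8.7 [ 0.46609905 -0.31492871  0.1996514 ] [ 0.50976787 -0.78143805 -1.37422001] [-0.02699764 -0.03648684  0.00868068] 17.692237729686717
```

View pics/w3.png

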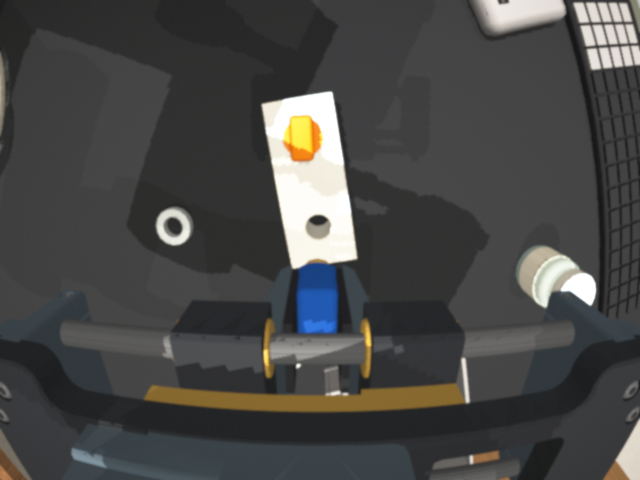

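The plug is held at 17.5 mm width with a weight change of about -0.8 N, and the hole at (318,225) is empty. Now I go above the port and check that the plug hangs upright.

```bash
python3 - <<'E'
from bench import ctrl
from h import *
R=Rot(-16.5)
ctrl.goto([.4624,.0083,.2],R)
ctrl.move_l([.4624,.0083,.150],vel=.1);ctrl.sleep(.3)
print(ctrl.current_t(),ctrl.current_tool_pos(),ctrl.current_contact_force(),ctrl.current_wrist_torque(),ctrl.current_grip_width()*91)
for n in('side','top'):
    im=ctrl.read_camera(n);cv2.imwrite(f"pics/{n}3.png",im)
    if n=='side': cv2.imwrite("pics/side3c.png",cv2.resize(im[140:300,190:390],None,fx=4,fy=4,interpolation=cv2.INTER_CUBIC)[:600])
E
```

```text
10.925 [0.46263524 0.00827189 0.15040711] [-0.44278699 -0.0940156  -0.99059685] [ 0.02116132 -0.06463999 -0.01444993] 18.226908387185944
```

View pics/side3c.png

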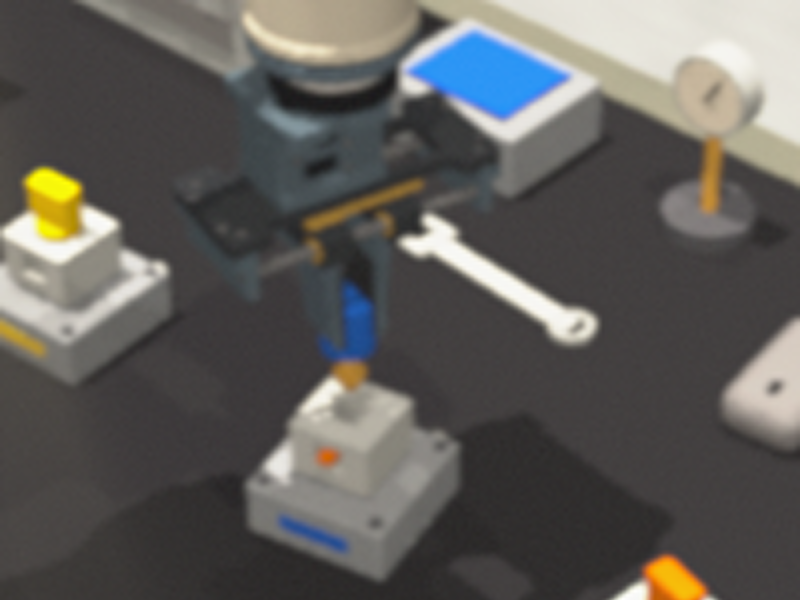

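The plug hangs upright over the mouth. I lower it into the bore with a contact guard.

```bash
python3 - <<'E'
from bench import ctrl
from h import *
f0=np.mean([ctrl.current_contact_force() for _ in range(3)],0)
print(ctrl.move_l([.4624,.0083,.118],vel=.02,contact_N=6))
for _ in range(3):
    ctrl.sleep(.1);print(ctrl.current_t(),np.array(ctrl.current_tool_pos()).round(4),(np.array(ctrl.current_contact_force())-f0).round(2),np.array(ctrl.current_wrist_torque()).round(3))
E
```

```text
False
12.875 [0.4625 0.0083 0.1181] [ 1.01  2.14 -0.89] [ 0.014 -0.101 -0.025]
12.975 [0.4624 0.0083 0.1181] [ 1.29  0.87 -1.07] [ 0.007 -0.006 -0.04 ]
13.075 [0.4624 0.0083 0.118 ] [ 0.76  0.97 -1.5 ] [-0.006 -0.061  0.023]
```

```bash
python3 - <<'E'
from bench import ctrl
from h import *
f0=np.array([-.44,-.09,-.99])
z=.118
while z>.0975:
    z-=.002 if z>.1005 else .001
    hit=ctrl.move_l([.4624,.0083,z],vel=.02,contact_N=12)
    ctrl.sleep(.03)
    F=np.mean([ctrl.current_contact_force() for _ in range(2)],0)-f0
    print(round(z,4),hit,round(ctrl.current_t(),2),np.array(ctrl.current_tool_pos()).round(4),F.round(1),round(ctrl.current_grip_width()*91,2))
    if F[2]>18 or np.linalg.norm(F)>20: break
E
```

```text
0.116 False 13.36 [0.4623 0.0083 0.1159] [ 0.8 -0.3 -0.3] 17.84
0.114 False 13.64 [0.4625 0.0083 0.1139] [ 1.5 -0.8 -0.2] 17.96
0.112 False 13.93 [0.4624 0.0083 0.112 ] [0.5 1.1 1. ] 17.84
0.11 False 14.21 [0.4623 0.0083 0.1099] [ 0.6 -0.5  1.5] 17.72
0.108 False 14.49 [0.4622 0.0083 0.1078] [ 0.4  0.1 -0.5] 17.74
0.106 False 14.78 [0.4623 0.0083 0.1059] [ 1.4 -0.1  0.1] 17.84
0.104 False 15.06 [0.4624 0.0083 0.1039] [0.5 0.5 0.3] 17.95
0.102 False 15.34 [0.4623 0.0083 0.1019] [ 1.  -0.1 -0.5] 18.01
0.1 False 15.62 [0.4624 0.0083 0.0999] [ 1.2  0.2 -0.6] 17.57
0.099 False 15.91 [0.4624 0.0083 0.099 ] [0.6 0.1 1.1] 17.84
0.098 False 16.19 [0.4623 0.0083 0.0979] [ 0.7 -0.7  0.1] 17.78
0.097 False 16.48 [0.4624 0.0083 0.0969] [ 0.5 -0.1  1. ] 17.79
```

```bash
python3 - <<'E'
from bench import ctrl
from h import *
f0=np.array([.2,0,-.7])
im=ctrl.read_camera('side');cv2.imwrite("pics/side4.png",im);cv2.imwrite("pics/side4c.png",cv2.resize(im[170:300,220:350],None,fx=4.6,fy=4.6,interpolation=cv2.INTER_CUBIC))
z=.097
while z>.0925:
    z-=.0005
    hit=ctrl.move_l([.4624,.0083,z],vel=.01,contact_N=12)
    ctrl.sleep(.03)
    F=np.mean([ctrl.current_contact_force() for _ in range(2)],0)-f0
    print(round(z,4),hit,round(ctrl.current_t(),2),np.array(ctrl.current_tool_pos()).round(4),F.round(1),round(ctrl.current_grip_width()*91,2))
    if F[2]>6 or np.linalg.norm(F)>20: break
E
```

```text
0.0965 False 16.81 [0.4624 0.0083 0.0965] [-0.8  0.2 -0. ] 18.07
0.096 False 17.09 [0.4624 0.0083 0.096 ] [-0.2 -0.8 -1. ] 17.87
0.0955 False 17.38 [0.4624 0.0083 0.0955] [0.4 0.  0.2] 17.71
0.095 False 17.66 [0.4624 0.0083 0.095 ] [-0.2 -0.6 -0.3] 18.06
0.0945 False 17.94 [0.4624 0.0083 0.0945] [ 0.2 -0.5  0.3] 17.91
0.094 False 18.23 [0.4625 0.0083 0.0941] [-0.9  0.5  5.3] 18.01
0.0935 False 18.51 [0.4625 0.0083 0.0937] [-1.7  0.3 10.3] 17.37
```

View pics/side4c.png

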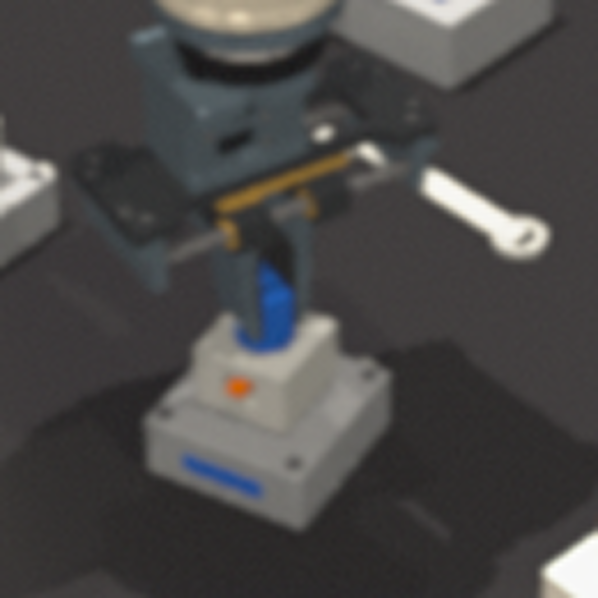

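Contact builds firmly from about z=0.0943; home was predicted at about 0.095. I press a bit more (staying under about 18 N), hold, and look.

```bash
python3 - <<'E'
from bench import ctrl
from h import *
f0=np.array([.2,0,-.7])
z=.0935
while z>.091:
    z-=.0003
    hit=ctrl.move_l([.4624,.0083,z],vel=.005,contact_N=8)
    ctrl.sleep(.05)
    F=np.mean([ctrl.current_contact_force() for _ in range(2)],0)-f0
    print(round(z,4),hit,round(ctrl.current_t(),2),np.array(ctrl.current_tool_pos()).round(4),F.round(1),round(ctrl.current_grip_width()*91,2))
    if F[2]>16: break
ctrl.sleep(.3);print(ctrl.current_contact_force()-f0,ctrl.current_tool_pos())
im,p,R=shot(ctrl,"w5");cv2.imwrite("pics/w5c.png",cv2.resize(im[180:400,230:410],None,fx=2.7,fy=2.7))
im=ctrl.read_camera('side');cv2.imwrite("pics/side5c.png",cv2.resize(im[200:300,220:340],None,fx=6,fy=6,interpolation=cv2.INTER_CUBIC))
E
```

```text
0.0932 False 18.81 [0.4625 0.0083 0.0935] [-1.9  0.8 12. ] 17.74
0.0929 False 19.11 [0.4625 0.0083 0.0933] [-2.9  0.8 14.8] 17.74
0.0926 False 19.41 [0.4625 0.0083 0.0931] [-3.5  0.9 16.4] 17.94
[-2.80405028  0.49438092 18.1871902 ] [0.46251554 0.00830076 0.09308463]
```

View pics/side5c.png

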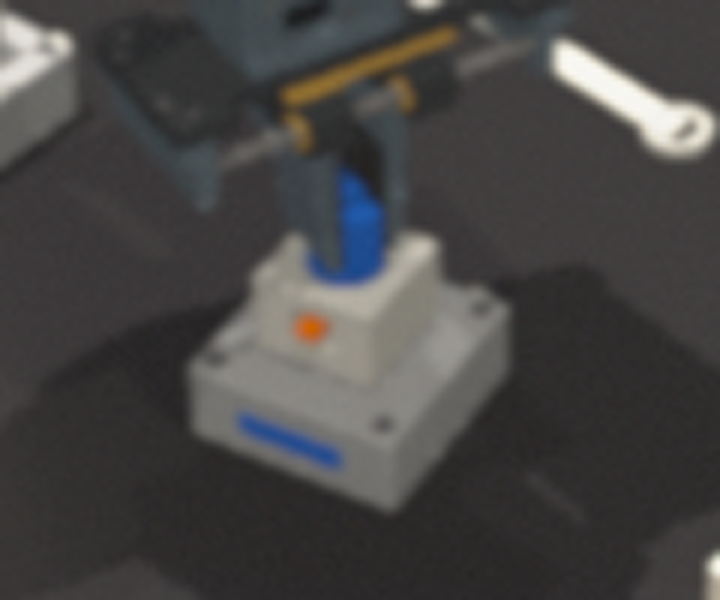

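View pics/w5c.png

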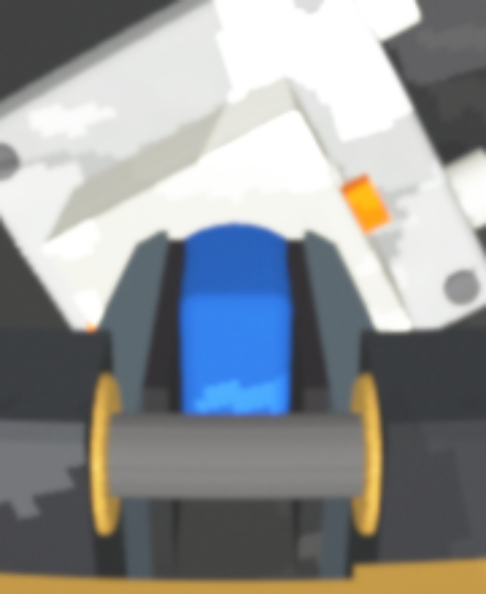

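The flange is on the block in both views at 17–18 N. Now I pull up in small steps through the free play until the latches take about 14 N.

```bash
python3 - <<'E'
from bench import ctrl
from h import *
f0=np.array([.2,0,-.8])
def rd():
    L=[]
    for _ in range(4): L.append(ctrl.current_contact_force());ctrl.sleep(.01)
    return np.mean(L,0)-f0
z=.0935
while z<.1035:
    hit=ctrl.move_l([.4624,.0083,z],vel=.01,contact_N=None if z<.0945 else 8)
    ctrl.sleep(.03)
    F=rd();tz=ctrl.current_tool_pos()[2]
    print(round(z,4),hit,round(ctrl.current_t(),2),round(tz,4),F.round(1),round(ctrl.current_grip_width()*91,2))
    if F[2]<-11: break
    z+=.0005 if F[2]>-2 else .00025
E
```

```text
0.0935 False 20.12 0.0938 [-1.8  0.  10. ] 18.13
0.094 False 20.44 0.0941 [-1.1  0.4  6.1] 18.01
0.0945 False 20.76 0.0944 [0.4 0.1 1.3] 17.67
0.095 False 21.07 0.0949 [-0.  -0.2 -0.3] 17.78
0.0955 False 21.39 0.0955 [ 0.3 -0.2 -0.5] 17.82
0.096 False 21.71 0.096 [-0.3 -0.1 -0.4] 18.03
0.0965 False 22.02 0.0965 [-0.3  0.   0.4] 17.45
0.097 False 22.34 0.097 [-0.5  0.1  0.2] 18.05
0.0975 False 22.66 0.0975 [-0.1 -0.3  0.3] 17.66
0.098 False 22.98 0.098 [-0.2  0.2 -0.1] 17.87
0.0985 False 23.29 0.0985 [-0.3 -0.1 -0.8] 18.06
0.099 False 23.61 0.0989 [ 0.3 -0.1 -5.2] 17.76
0.0993 False 23.93 0.0992 [ 0.5  0.  -7.8] 17.43
0.0995 False 24.24 0.0994 [  0.7  -0.1 -10.2] 17.59
0.0998 False 24.56 0.0997 [  0.9  -0.5 -12.6] 17.84
```

Latched: there is 4.3 mm of free play, then the force rises. I trim to 14 N and hold.

```bash
python3 - <<'E'
from bench import ctrl
from h import *
f0=np.array([.2,0,-.8])
ctrl.move_l([.4624,.0083,.0999],vel=.005)
t0=ctrl.current_t();L=[]
while ctrl.current_t()-t0<1.6:
    L.append(ctrl.current_contact_force()[2]-f0[2]);ctrl.sleep(.02)
L=np.array(L);print(t0,ctrl.current_t(),len(L),L.mean(),L.min(),L.max(),L[:5],L[-5:],ctrl.current_tool_pos(),ctrl.current_grip_width()*91)
E
```

```text
24.8083 26.4083 96 -14.697290335703121 -16.010519838196085 -13.336782244618284 [-14.01879906 -14.05419776 -14.66013337 -14.01791137 -14.73514922] [-14.26014951 -14.56922362 -14.08172587 -14.95244683 -14.48079341] [0.46238179 0.00829686 0.09988968] 17.78621404321077
```

Held at a mean of 14.7 N for 1.6 s (13.3–16.0). Now I lower it back home, release and retreat.

```bash
python3 - <<'E'
from bench import ctrl
from h import *
f0=np.array([.2,0,-.8])
ctrl.move_l([.4624,.0083,.0955],vel=.02)
for z in(.0947,.0943,.0940,.0937):
    ctrl.move_l([.4624,.0083,z],vel=.01,contact_N=10);ctrl.sleep(.1)
    F=np.array(ctrl.current_contact_force())-f0;print(z,F.round(1),ctrl.current_tool_pos()[2])
    if F[2]>5:break
ctrl.command_gripper(1.0);ctrl.sleep(.3)
print(ctrl.current_grip_width(),ctrl.current_contact_force()-f0)
ctrl.move_l([.4624,.0083,.2],vel=.1);ctrl.goto([.4624,.0228,.23],Rot(-12));ctrl.sleep(.3)
im,p,R=shot(ctrl,"w6");cv2.imwrite("pics/w6c.png",cv2.resize(im[180:300,250:390],None,fx=5,fy=5,interpolation=cv2.INTER_CUBIC))
im=ctrl.read_camera('side');cv2.imwrite("pics/side6c.png",cv2.resize(im[190:330,220:420],None,fx=4,fy=4,interpolation=cv2.INTER_CUBIC))
print(ctrl.current_t(),ctrl.current_contact_force())
E
```

```text
0.0947 [-0.4 -0.7  0.1] 0.09477858710389248
0.0943 [-0.3 -0.1  2.9] 0.09436554253618065
0.094 [0.2 0.6 5.9] 0.09409799011915884
1.0066564871876016 [-1.13675451  0.19000118  0.9882929 ]
31.1667 [-0.34347748 -0.11589987 -0.15408706]
```

View pics/w6c.png

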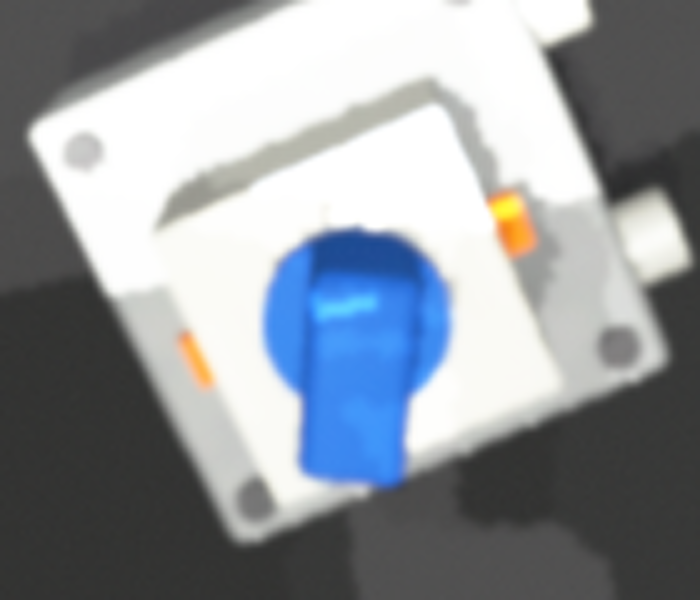

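View pics/side6c.png

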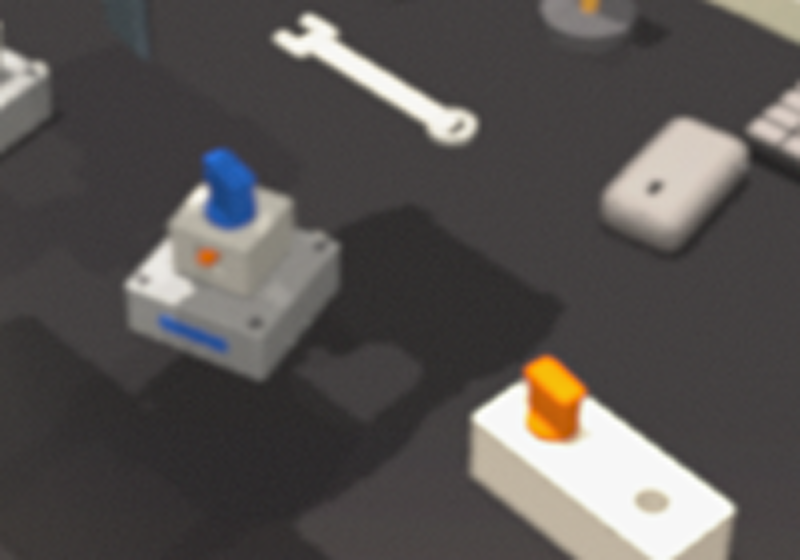

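The plug is upright and its flange is down on the block at about (355,315) in the crop. The orange plug is undisturbed and the gripper is clear, so I hand in.

```bash
python3 - <<'E'
from bench import ctrl
print(ctrl.sign_off())
E
```

```text
the job is handed in; nothing more can be done
None
```

The blue plug is seated and latched in the open gas inlet, and I handed the job in at about 31 s of the 72 s allowed.

- **Seating:** I pressed the plug home until the flange was down on the block, with about 18 N at most.
- **Pull test:** After about 4.3 mm of free play the latches took the load. The pull averaged 14.7 N (13.3 to 16.0 N) over 1.6 s, and the plug stayed held without slipping in the grip.
- **Release:** I lowered it back onto the block. Contact came at the same height as before (tool z about 0.0943 m). I then let go and moved clear.
- **Last pictures:** The plug stands upright with its flange on the block. The orange plug and its stand, the wrench and the mouse look undisturbed.

**Disagreements with expectations:**
- The latches gave almost no resistance on the way in, about 1 to 1.5 N against the 2 to 12 N expected. I never felt a distinct snap, so the evidence that it is latched is the pull test.
- The flange met the block about 0.7 mm lower than I had predicted.

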